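# Set the mist feed valve

## Task

Set the feed of the incense workshop's mist line: first press the bleed valve's spring plunger right down to its stop, keep it down for about a second and let it come back up. Then take the wooden crank handle of the large handwheel, screw the valve shut (clockwise from above) to its stop, and open it again by exactly two full turns. Finish while still gripping the crank handle there, wheel at rest; leave the small drain wheel and everything else on the table alone.

Things in the scene. Friction and masses are not known exactly. Their poses are not given: they have to be found in the camera images.
- valve_base: the feed valve's fixed brass body on a dark 110 x 90 x 8 mm plate, bolted to the table; a copper stub pipe on each side (along its x). Origin under the plate's centre, on the wheel's upright axis. It and the bleed valve stand left and right of the robot's middle line, either way round. Within 75 mm of its axis nothing of it but the crank handle is higher than 110 mm.
- valve (a joint): turn of the large dark handwheel, rad: 0 = shut, hard stop; grows as it opens, anticlockwise seen from above; a full turn is 6.283, two turns 12.566; upper stop at 22 (3.5 turns). It starts 0.4 to 1.1 turns open. The wheel neither rises nor sinks as it turns, and stays where it is left: turning takes about 3 N at the handle.
- valve_axis (a point): point on the wheel's upright axis, 137 mm above the table, level with the middle of the crank handle (nothing solid there: hub top is 110 mm high). The wheel is 103 mm across, its rim 13 mm thick with its top 104.5 mm above the table, three spokes.
- handle_grip (a point): middle of the crank handle's grip: an upright round wooden bar, 18 mm in diameter, standing on the wheel's rim from 105 to 165 mm above the table, its axis 45 mm from the wheel's axis; this point is 137 mm above the table. The handle spins freely about its own axis, so a gripper can hold it and go round in a circle of 45 mm radius without turning.
- handle: the wooden crank handle itself (see handle_grip); origin on its axis at its lower end, 105 mm above the table; its axes turn with its free spin
- bleed (a joint): how far the bleed plunger is pressed, m: 0 = up, 0.012 = right down on its stop. Its spring pushes back with 3 N at the top and 8 N at the bottom and lifts it when let go.
- bleed_top (a point): centre of the top of the plunger's steel mushroom head, 36 mm across, 112 mm above the table when up. The head stands over a brass cylinder, 42 mm across, on a 70 mm square plate fixed to the table; it is pressed straight down by 12 mm.
- drain_base: the small drain valve's fixed brass foot, 70 mm across; origin under its centre
- drain (a joint): turn of the small drain wheel, rad, 0 at the start; a plain dark wheel, 80 mm across, 68 mm high, without a handle, standing at the far side in the middle. Not to be turned.
- bowl: loose blue plastic bowl, 120 mm across, 50 mm high; origin under its centre
- jar: loose amber glass jar with a steel cap, 60 mm across, 75 mm high; origin under its centre
- tin: loose can with a paper label, 70 mm across, 80 mm high; origin under its centre
- mug: loose white mug, 72 mm across, 80 mm high; origin under its centre
- mould: loose wooden pressing block, 120 x 50 x 30 mm; origin under its centre
- brush: loose brush lying flat, about 200 mm long; origin near its middle

How it is judged:
On the way, in this order (a step that is already met when the one before it is completed fails the run):
1. the bleed plunger is pressed right down (within 1.5 mm of its stop) and kept there for 0.4 s (value of joint bleed above 0.0105 m), for 0.4 s.
2. the bleed plunger is up again and the feed valve is screwed shut (within 0.1 rad of its stop) (value of joint bleed below 0.003 m and value of joint valve below 0.1 rad), for 0.2 s.
At the end, for the whole second after the job is handed in: Feed valve two turns open from its stop (12.57 rad, within 0.25) and at rest; crank handle gripped between the fingers (over 6 N, TCP within 15 mm of its axis); bleed plunger up; drain wheel unturned (within 0.35 rad); every loose thing within 30 mm of its start (value of joint valve between 12.3164 and 12.8164 rad and velocity of joint valve between -0.15 and 0.15 rad/s and contact force between the fingers and handle above 6 N and horizontal distance between the grasp point and handle_grip below 0.015 m and value of joint bleed below 0.003 m and value of joint drain below 0.35 rad and distance of each of bowl, jar, tin, mug, mould, brush from where it was at the start of the episode below 0.03 m); the arm keeps its last pose, push and grip.
It fails at once if a loose bystander (bowl, jar, tin, mug, block, brush) is shifted more than 30 mm (distance of any of bowl, jar, tin, mug, mould, brush from where it was at the start of the episode above 0.03 m).
It fails at once if the small plain drain wheel is turned by more than 0.35 rad (20 degrees) (value of joint drain above 0.35 rad).
It also fails if it takes over 72 s, if anything falls off the work surface, if the arm or the gripper's body presses on something with over 40 N, if the wrist force passes 120 N, or if a joint passes its speed limit or range.

## Robot

A 7-joint arm with a two-finger parallel gripper is mounted at the origin on the work surface. World frame = base frame: x ahead of the robot, y to its left, z up, the work surface at z = 0. Lengths are in m, angles in rad, forces in N, time in s.
With the tool pointing down it reaches from about 0.425 to 0.875 m from the base axis. Payload 4.7 kg.
Tool frame: the origin (TCP) lies between the finger pads, 19 mm behind the fingertips; this is the grasp point; x points along the fingers, y is the direction in which the jaws open and shut, and the axes are right-handed (so a half turn about x gives the same grasp; the last joint's range is limited). The gripper opens to 87 mm and grips with 3 to 60 N. Pads are 19 mm wide; open, the fingers measure 117 mm over their backs; the gripper's body (75 mm by 190 mm) begins 51 mm behind the grasp point.
Start: joints at [0.014, 0.321, -0.07, 1.45, 0.023, 1.371, -0.057], TCP at [0.65, -0, 0.241] pointing down, gripper open.
Joint ranges: [-2.86, 2.86], [-0.3, 2.09], [-1.38, 1.24], [0.06, 2.45], [-1.56, 4.7], [0.09, 2.05], [-2.69, 2.69]. Speed limits (rad/s): [2.57, 2.57, 3.14, 3.14, 3.14, 3.14, 3.14].

## Interface

Orientations are given as a rotation vector (axis times angle).
In Python, from rig import robot gives the robot as it stands. The module is installed in compiled form; this text tells all that it offers.
- The arm moves only by the tool carry_out, never from a script. Its argument "commands" is one flat list of numbers, 7 for each row, row after row: the turn, a rotation vector about the tool's x, y, z normalised to -1 to 1, where 1 is 0.12 rad, then the shift along the tool's x, y, z normalised to -1 to 1, where 1 is 20 mm, then the gripper's target within -1 to 1 (fully open at 1, half-way at 0, shut at -1). In form: [wx, wy, wz, tx, ty, tz, claw, wx, wy, wz, tx, ty, tz, claw, ...]. A call has 1 to 10 rows; each row shifts and turns the pose as measured when the row begins, along the tool's axes as they then stand; what a row does not reach is not made up. A row lasts 1/8 s, in which the tool goes at most 62.5 mm and 10.7 degrees, less where a joint would pass 70% of its speed; a pose out of reach is approached as far as the arm can. A call with a number of a shift or a turn outside -1 to 1 is refused whole. A call with a gripper value outside its range is refused whole. The fingers move at their own pace and stop on an object; "newtons" is the grip in N (left out, the last holds). Time passes only in rows, so rows that do not move let the fingers close. It gives the time, the measured TCP pose, the force and the opening at its end, in the units of the state.
- robot.observe(): the state, without advancing time (a new reading comes with each control period).
- robot.read_camera(name): name is "scene" or "side" or "wrist"; returns a dict with "pixels" (420x560x3 uint8, red, green, blue), "range_z" (420x560 float32, m along the optical axis (not along the pixel's ray), 0 where there is no reading), "mtx" (3x3 intrinsics, pixels), "pose" (4x4, takes a point from camera to world coordinates). Camera axes: x right, y down, z forward; pixel columns grow to the right and rows downward; lengths in m; the calibration is good to about 2 mm. A picture is of the moment at which its call begins.
- robot.finish_job(): hands the job in, once; it reports no verdict.
The state is a dict: "t": time; "q": joint angles; "dq": joint speeds; "joint_efforts": joint torques, N m; "eef_pos": TCP position; "eef_rot": TCP orientation; "ft_force": force on the tool from outside, world axes, zero at the start; "wrist_torque": the same for the moment, N m; "opening": finger opening in m.
Only numpy, scipy, OpenCV 4.12 (cv2) and the standard library are available. Lean on these libraries where they do the work, as an engineer would, in place of code of your own. Each camera call takes 0.05 s, during which the arm holds its last target. There are 200 camera calls.

## Working session

There is one attempt and no reset: what is moved stays moved. The work goes in short steps, Python scripts to look and compute and a tool call to move; the robot and the scene stay as the last step left them, time stands still between calls to the robot, and variables do not carry over. Pictures are saved under pics/ and viewed, about 8 in all and at most 12, crops included, and the job is handed in when it is done.

Besides the shell and the picture viewer there is one more tool, called after "Call:" as name(argument=value, ...) on one line, values as JSON. carry_out: Moves the arm, as the interface text tells. Its arguments: {"type":"object","properties":{"commands":{"type":"array","items":{"type":"number"}},"newtons":{"type":"number"}},"required":["commands"]}

```bash
mkdir -p pics
cat > h.py <<'E'
import numpy as np,cv2
from rig import robot
from scipy.spatial.transform import Rotation as R
def snap(n,f):
    c=robot.read_camera(n); cv2.imwrite('pics/'+f+'.png',c['pixels'][:,:,::-1]); np.savez('pics/'+f+'.npz',**c); return c
def cloud(c):
    z=c['range_z']; v,u=np.indices(z.shape); K=c['mtx']
    p=np.stack([(u-K[0,2])/K[0,0]*z,(v-K[1,2])/K[1,1]*z,z],-1)
    w=p@c['pose'][:3,:3].T+c['pose'][:3,3]; w[z==0]=np.nan; return w
E
python3 - <<'E'
from h import *
s=robot.observe(); print(s)
print(R.from_rotvec(s['eef_rot']).as_matrix().round(3))
a=snap('scene','s0');b=snap('side','d0')
cv2.imwrite('pics/both.png',cv2.resize(np.hstack([a['pixels'],b['pixels']])[:,:,::-1],(800,300)))
for c in(a,b):print(c['pose'].round(3))
E
```

```text
{'t': 0.0, 'q': array([ 0.01410735,  0.32179822, -0.07006556,  1.45168419,  0.02259409,
        1.37079242, -0.056882  ]), 'dq': array([-5.12761986e-05,  1.41530645e-03,  6.47158903e-04, -1.78491318e-04,
        8.97732871e-04, -1.77284397e-03, -5.88977261e-04]), 'joint_efforts': array([-2.58547143e-04, -4.91284704e+01, -4.03903294e-01, -3.12526345e+01,
       -6.40594075e-02,  4.37659642e-02,  1.61017233e-04]), 'eef_pos': array([ 6.49478748e-01, -6.29546974e-05,  2.40172810e-01]), 'eef_rot': array([ 1.20821454,  1.21053072, -1.2106242 ]), 'ft_force': array([ 0.11733237, -0.48735255,  0.52012221]), 'wrist_torque': array([ 0.03321073, -0.01351765, -0.0152276 ]), 'opening': 0.08680003522270625}
[[-0.002  1.     0.   ]
 [-0.     0.    -1.   ]
 [-1.    -0.002  0.   ]]
[[-0.54   0.467 -0.7    1.276]
 [ 0.842  0.312 -0.44   0.498]
 [ 0.013 -0.827 -0.562  0.733]
 [ 0.     0.     0.     1.   ]]
[[-0.803 -0.365  0.472 -0.211]
 [-0.596  0.504 -0.625  0.933]
 [-0.01  -0.783 -0.623  1.019]
 [ 0.     0.     0.     1.   ]]
```

View pics/s0.png

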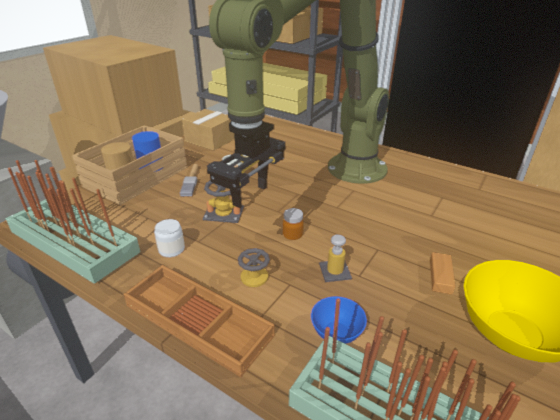

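The scene view shows the bleed valve head near (338,242), the drain wheel near (254,262), the feed valve near (222,200) partly hidden by the gripper, the jar at (293,223), the mug at (170,238), the bowl at (338,320) and the block at (443,272).

View pics/d0.png

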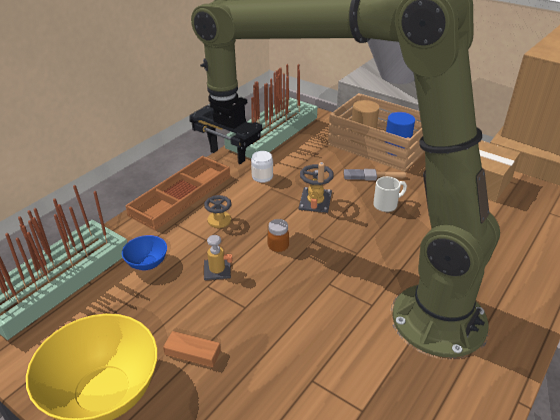

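Run:
```python
from h import *
# top-down maps from both clouds
im=np.zeros((600,800,3),np.uint8); H=np.full((600,800),-1.)
for f in('s0','d0'):
    c=np.load(f'pics/{f}.npz'); w=cloud(c).reshape(-1,3); p=c['pixels'].reshape(-1,3)
    m=(w[:,2]>-.01)&(w[:,2]<.19); w,p=w[m],p[m]
    u=((.5-w[:,1])*800).astype(int); v=((.95-w[:,0])*800).astype(int)
    ok=(u>=1)&(u<799)&(v>=1)&(v<599)
    for a,b,z,q in zip(u[ok],v[ok],w[ok,2],p[ok]):
        if z>H[b,a]: H[b:b+2,a:a+2]=z; im[b:b+2,a:a+2]=q[::-1]
np.save('pics/H.npy',H)
cv2.imwrite('pics/top.png',im)
```

```text
(no output)
```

View pics/top.png

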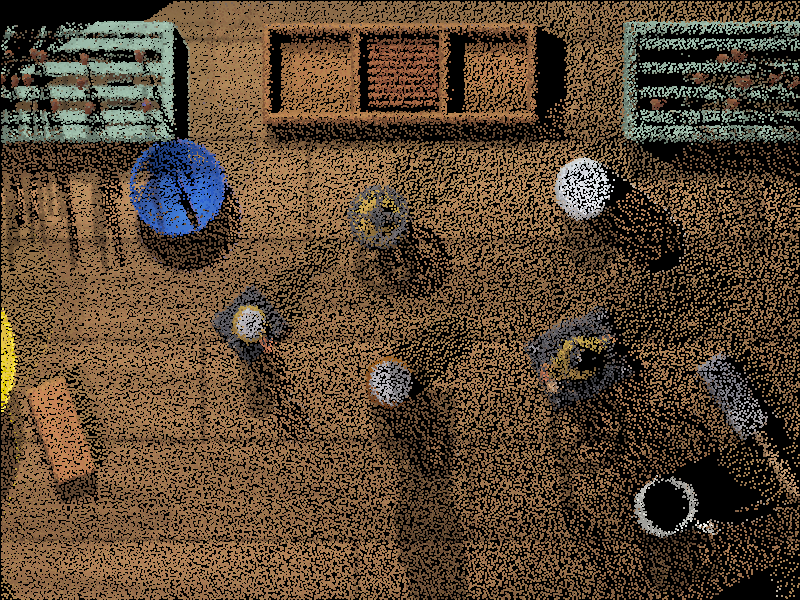

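The side view shows the wheel at (316,175) with its handle at about (321,170), and the bleed head at (213,241). The top map puts the bleed head at (250,322) and the feed valve at about (583,358). Next I fit both precisely.

Run:
```python
from h import *
from scipy.optimize import least_squares
def circ(p,r):
    f=lambda q:np.hypot(p[:,0]-q[0],p[:,1]-q[1])-r
    s=least_squares(f,np.median(p,0)[:2],loss='soft_l1',f_scale=.003);return s.x.round(4),np.abs(s.fun).mean().round(4)
for f in('s0','d0'):
    c=np.load(f'pics/{f}.npz'); w=cloud(c).reshape(-1,3)
    w=w[~np.isnan(w[:,2])]
    near=lambda x,y,r:np.hypot(w[:,0]-x,w[:,1]-y)<r
    h=w[near(.5475,.1875,.04)&(w[:,2]>.106)&(w[:,2]<.118)]
    print(f,'bleed',len(h),((h.max(0)+h.min(0))/2).round(4),np.ptp(h,0).round(3),circ(h,.012))
    r=w[near(.50,-.225,.08)&(w[:,2]>.094)&(w[:,2]<.108)]
    print('rim',len(r),((r.max(0)+r.min(0))/2).round(4),np.ptp(r,0).round(3),circ(r,.045))
    g=w[near(.50,-.225,.09)&(w[:,2]>.115)&(w[:,2]<.17)]
    print('handle',len(g))
    if len(g)>10: print(g.mean(0).round(4),g.min(0).round(3),g.max(0).round(3),circ(g,.009))
```

```text
s0 bleed 115 [0.5495 0.1892 0.1111] [0.033 0.033 0.01 ] (array([0.5491, 0.1896]), np.float64(0.0031))
rim 197 [ 0.5261 -0.2235  0.1007] [0.055 0.095 0.013] (array([ 0.503 , -0.2204]), np.float64(0.0083))
handle 7
d0 bleed 116 [0.5419 0.1871 0.1114] [0.034 0.035 0.011] (array([0.5428, 0.1886]), np.float64(0.0033))
rim 322 [ 0.5025 -0.2238  0.1012] [0.103 0.102 0.013] (array([ 0.4985, -0.2236]), np.float64(0.0073))
handle 104
[ 0.4663 -0.1899  0.1441] [ 0.457 -0.203  0.115] [ 0.477 -0.182  0.168] (array([ 0.4691, -0.1954]), np.float64(0.0022))
```

Call:
carry_out(commands=[0,0,0,0.3,-0.52,-0.94,-1,0,0,0,0.3,-0.52,-0.94,-1,0,0,0,0.3,-0.52,-0.94,-1,0,0,0,0.3,-0.52,-0.94,-1,0,0,0,0.3,-0.52,-0.94,-1,0,0,0,0.3,-0.52,-0.94,-1,0,0,0,0.3,-0.52,-0.94,-1,0,0,0,0.3,-0.52,-0.94,-1,0,0,0,0.3,-0.52,-0.94,-1,0,0,0,0.3,-0.52,-0.94,-1], newtons=20)

```text
t: 1.35
eef_pos: [0.5336, 0.2046, 0.1757]
eef_rot: [1.203, 1.217, -1.206]
ft_force: [-0.1, 0.0, -0.1]
opening: 0.0014
```

Call:
carry_out(commands=[0,0,0,0.5,0.3,0.4,-1,0,0,0,0.5,0.3,0.4,-1,0,0,0,0.4,0,0,-1,0,0,0,0.3,0,0,-1])

```text
t: 1.85
eef_pos: [0.5443, 0.19, 0.1393]
eef_rot: [1.2, 1.218, -1.204]
ft_force: [0.4, -0.1, -0.3]
opening: 0.0003
```

Call:
carry_out(commands=[0,0,0,0.3,0,0,-1,0,0,0,0.25,0,0,-1,0,0,0,0.25,0,0,-1,0,0,0,0.2,0,0,-1])

```text
t: 2.35
eef_pos: [0.5445, 0.1896, 0.12]
eef_rot: [1.201, 1.217, -1.205]
ft_force: [-3.6, -1.3, 7.0]
opening: 0.0005
```

Call:
carry_out(commands=[0,0,0,0.15,0,0,-1,0,0,0,0.1,0,0,-1])

```text
t: 2.6
eef_pos: [0.5445, 0.1897, 0.1191]
eef_rot: [1.201, 1.217, -1.205]
ft_force: [-5.5, -2.4, 12.0]
opening: -0.0002
```

Call:
carry_out(commands=[0,0,0,0.1,0,0,-1,0,0,0,0.1,0,0,-1,0,0,0,0.1,0,0,-1,0,0,0,0.1,0,0,-1,0,0,0,0.1,0,0,-1,0,0,0,0.1,0,0,-1,0,0,0,0.1,0,0,-1,0,0,0,0.1,0,0,-1])

```text
t: 3.6
eef_pos: [0.5444, 0.1897, 0.1191]
eef_rot: [1.201, 1.212, -1.203]
ft_force: [-5.0, -2.1, 11.8]
opening: 0.0003
```

Call:
carry_out(commands=[0,0,0,-0.6,0,0,-1,0,0,0,-1,0,0,-1,0,0,0,-1,0,0,-1,0,0,0,-1,0,0,1,0,0,0,-0.5,-0.2,0.9,1,0,0,0,0,-0.2,0.9,1,0,0,0,0,-0.2,0.9,1,0,0,0,0,-0.2,0.9,1,0,0,0,0,-0.2,0.9,1,0,0,0,0,-0.2,0.9,1])

```text
t: 4.85
eef_pos: [0.519, 0.0735, 0.2013]
eef_rot: [1.2, 1.213, -1.204]
ft_force: [0.0, 0.1, 0.5]
opening: 0.0623
```

Call:
carry_out(commands=[0,0,0,0,-0.2,0.9,1,0,0,0,0,-0.2,0.9,1,0,0,0,0,-0.2,0.9,1,0,0,0,0,-0.2,0.9,1,0,0,0,0,-0.2,0.9,1,0,0,0,0,-0.2,0.9,1,0,0,0,0,-0.2,0.9,1,0,0,0,0,-0.2,0.9,1,0,0,0,0,-0.2,0.9,1,0,0,0,0,-0.2,0.9,1])

```text
t: 6.1
eef_pos: [0.4757, -0.1198, 0.201]
eef_rot: [1.201, 1.212, -1.206]
ft_force: [0.2, -0.2, 0.3]
opening: 0.0873
```

Still 73 mm to go in -y; I look with the wrist camera from here.

Call:
carry_out(commands=[0,0,0,-0.2,0,0.9,1,0,0,0,0,0,0.9,1,0,0,0,0,0,0.4,1,0,0,0,0,0,0,1])

```text
t: 6.6
eef_pos: [0.4739, -0.1682, 0.205]
eef_rot: [1.204, 1.211, -1.208]
ft_force: [0.4, 0.8, 0.1]
opening: 0.0869
```

Run:
```python
from h import *
from scipy.optimize import least_squares
b=snap('wrist','w1'); a=snap('side','d1')
print(robot.observe()['eef_pos'])
for n,c in (('w',b),('d',a)):
    w=cloud(c).reshape(-1,3); w=w[~np.isnan(w[:,2])]
    near=np.hypot(w[:,0]-.469,w[:,1]+.193)<.035
    g=w[near&(w[:,2]>.115)&(w[:,2]<.17)]; r=w[(np.hypot(w[:,0]-.502,w[:,1]+.2235)<.07)&(w[:,2]>.095)&(w[:,2]<.108)]
    print(n,len(g),len(r))
    for p in(g,r):
        if len(p)>5:print(p.mean(0).round(4),p.min(0).round(3),p.max(0).round(3))
    t=g[g[:,2]>.161]
    if len(t):print('top',len(t),t.mean(0).round(4))
```

```text
[ 0.47403932 -0.16728411  0.20495346]
w 917 5008
[ 0.4705 -0.1861  0.1427] [ 0.461 -0.191  0.115] [ 0.479 -0.184  0.165]
[ 0.5047 -0.2193  0.1018] [ 0.453 -0.274  0.095] [ 0.546 -0.173  0.108]
top 110 [ 0.4702 -0.1858  0.1627]
d 104 299
[ 0.4663 -0.19    0.1447] [ 0.457 -0.203  0.115] [ 0.477 -0.183  0.17 ]
[ 0.5013 -0.2156  0.103 ] [ 0.45  -0.273  0.095] [ 0.553 -0.171  0.108]
top 23 [ 0.4684 -0.1918  0.1656]
```

View pics/w1.png

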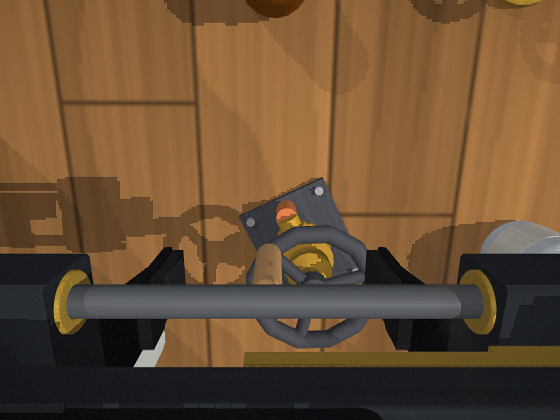

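The wrist view shows the wheel centred near (310,285) and the handle at (268,262). Both cameras put the handle axis at (0.470,-0.193) and the wheel axis at (0.502,-0.2235), 44 mm apart, so they agree with the given 45 mm.

Call:
carry_out(commands=[0,0,0,0,-0.1,0.6,1,0,0,0,0.3,-0.1,0.5,1,0,0,0,0.6,0,0,1,0,0,0,0.9,0,0,1,0,0,0,0.6,0,0,1,0,0,0,0.3,0,0,1,0,0,0,0,0,0,1])

```text
t: 7.58
eef_pos: [0.4693, -0.1892, 0.1465]
eef_rot: [1.201, 1.216, -1.206]
ft_force: [0.9, 0.3, -0.2]
opening: 0.0869
```

Call:
carry_out(commands=[0,0,0,0.25,0,0.2,1,0,0,0,0.15,0.03,0,-1,0,0,0,0,0,0,-1,0,0,0,0,0,0,-1,0,0,0,0,0,0,-1,0,0,0,0,0,0,-1,0,0,0,0,0,0,-1], newtons=35)

```text
t: 8.45
eef_pos: [0.4712, -0.1937, 0.1396]
eef_rot: [1.202, 1.213, -1.204]
ft_force: [-0.5, -0.5, -1.0]
opening: 0.0345
```

```bash
cat > plan.py <<'E'
from h import *
import sys
# print rows for a path round the axis: args = turn in deg (+ = anticlockwise), rows
C=np.array([float(x) for x in sys.argv[3].split(',')]) if len(sys.argv)>3 else np.array([.502,-.2235]); r=.045
s=robot.observe(); p=s['eef_pos']; a0=np.arctan2(p[1]-C[1],p[0]-C[0])
print('now deg',np.degrees(a0).round(1),'r',np.hypot(*(p[:2]-C)).round(4),'z',p[2].round(4),'rot err',(R.from_matrix([[0,1,0],[0,0,-1],[-1,0,0]]).inv()*R.from_rotvec(s['eef_rot'])).as_rotvec().round(3))
d=np.radians(float(sys.argv[1])); n=int(sys.argv[2]); q=p[:2]
for k in range(n):
    t=a0+d*(k+1)/n; g=C+r*np.array([np.cos(t),np.sin(t)]); e=(g-q)/.02; q=g
    print(k,'ty %.2f tz %.2f'%(e[0],-e[1]))
E
python3 plan.py -150 10; python3 -c "
from h import *;s=robot.observe();print(s['opening'],s['ft_force'])"
```

```text
now deg 135.9 r 0.0429 z 0.1396 rot err [-0.008 -0.001 -0.001]
0 ty 0.39 tz -0.44
1 ty 0.54 tz -0.23
2 ty 0.58 tz -0.09
3 ty 0.58 tz 0.07
4 ty 0.55 tz 0.22
5 ty 0.47 tz 0.35
6 ty 0.37 tz 0.46
7 ty 0.23 tz 0.54
8 ty 0.09 tz 0.58
9 ty -0.07 tz 0.58
0.03451728407887616 [-0.50964416 -0.53918353 -1.0445364 ]
```

Call:
carry_out(commands=[0,0,0,0,0,0,-1,0,0,0,0,0,0,-1,0,0,0,0,0,0,-1,0,0,0,0,0.4,-0.4,-1,0,0,0,0,0.5,-0.25,-1,0,0,0,0,0.55,-0.1,-1])

```text
t: 9.2
eef_pos: [0.4988, -0.1799, 0.1396]
eef_rot: [1.201, 1.214, -1.21]
ft_force: [-2.8, -1.7, 3.3]
opening: 0.0173
```

```bash
python3 plan.py -120 8; python3 -c "
from h import *;s=robot.observe();print(s['opening'],s['ft_force'],s['eef_pos'])"
```

```text
now deg 94.2 r 0.0437 z 0.1396 rot err [-0.006 -0.003 -0.005]
0 ty 0.58 tz -0.03
1 ty 0.56 tz 0.18
2 ty 0.49 tz 0.32
3 ty 0.39 tz 0.44
4 ty 0.26 tz 0.52
5 ty 0.12 tz 0.58
6 ty -0.03 tz 0.59
7 ty -0.18 tz 0.56
0.017263644973043536 [-2.77455954 -1.66118065  3.31797722] [ 0.498805   -0.17988837  0.13959008]
```

Call:
carry_out(commands=[0,0,0,0,0.58,0,-1,0,0,0,0,0.56,0.18,-1,0,0,0,0,0.49,0.32,-1,0,0,0,0,0.39,0.44,-1,0,0,0,0,0.26,0.52,-1,0,0,0,0,0.12,0.58,-1])

```text
t: 9.95
eef_pos: [0.548, -0.2207, 0.1395]
eef_rot: [1.196, 1.224, -1.216]
ft_force: [-9.3, 2.4, 6.9]
opening: 0.0174
```

```bash
python3 plan.py -120 8
```

```text
now deg 3.5 r 0.0461 z 0.1395 rot err [-0.007 -0.    -0.016]
0 ty -0.09 tz 0.59
1 ty -0.19 tz 0.56
2 ty -0.33 tz 0.49
3 ty -0.44 tz 0.39
4 ty -0.53 tz 0.26
5 ty -0.58 tz 0.11
6 ty -0.59 tz -0.04
7 ty -0.56 tz -0.19
```

Call:
carry_out(commands=[0,0,0.1,0,-0.08,0.58,-1,0,0,0,0,-0.2,0.56,-1,0,0,0,0,-0.33,0.49,-1,0,0,0,0,-0.44,0.38,-1,0,0,0,0,-0.53,0.25,-1,0,0,0,0,-0.58,0.1,-1])

```text
t: 10.7
eef_pos: [0.5208, -0.2655, 0.14]
eef_rot: [1.211, 1.197, -1.179]
ft_force: [35.4, 2.9, -22.0]
opening: 0.0174
```

```bash
python3 plan.py -120 8
```

```text
now deg -65.9 r 0.046 z 0.14 rot err [-0.014  0.001  0.026]
0 ty -0.58 tz 0.12
1 ty -0.59 tz 0.02
2 ty -0.57 tz -0.14
3 ty -0.52 tz -0.28
4 ty -0.43 tz -0.40
5 ty -0.31 tz -0.50
6 ty -0.17 tz -0.56
7 ty -0.02 tz -0.59
```

Call:
carry_out(commands=[0,0,-0.15,0,-0.1,0.05,-1,0,0,-0.05,0,-0.1,0.05,-1,0,0,0,0,-0.1,0.05,-1,0,0,0,0,-0.1,0.05,-1])

```text
t: 11.2
eef_pos: [0.5216, -0.2655, 0.1397]
eef_rot: [1.205, 1.206, -1.179]
ft_force: [7.0, 4.0, -1.8]
opening: 0.0176
```

```bash
python3 plan.py 120 8;python3 - <<'E'
from h import *
print(robot.observe()['eef_pos'],robot.observe()['ft_force'])
a=snap('side','d2'); cv2.imwrite('pics/d2c.png',cv2.resize(a['pixels'][110:240,240:420,::-1],None,fx=4,fy=4))
E
```

```text
now deg -65.0 r 0.0464 z 0.1397 rot err [-0.021  0.002  0.019]
0 ty 0.47 tz -0.38
1 ty 0.40 tz -0.43
2 ty 0.27 tz -0.52
3 ty 0.13 tz -0.57
4 ty -0.03 tz -0.59
5 ty -0.18 tz -0.56
6 ty -0.32 tz -0.50
7 ty -0.43 tz -0.40
[ 0.52161267 -0.26549631  0.13966226] [ 6.99703239  3.95559185 -1.79577201]
```

View pics/d2c.png

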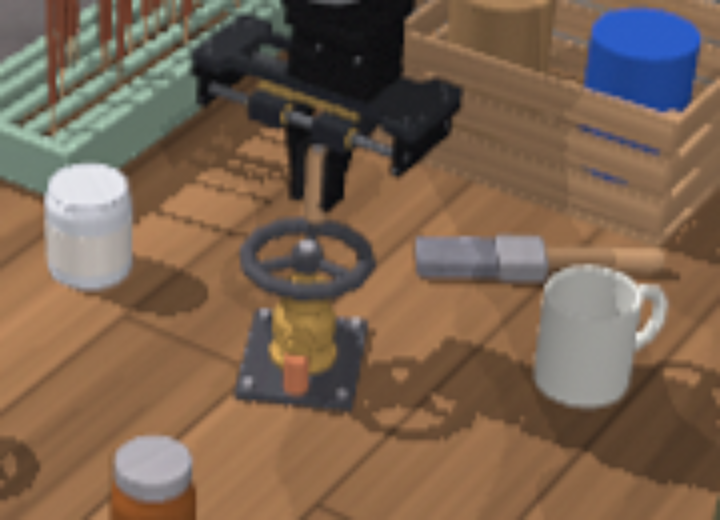

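The side crop shows the handle, gripped, at (315,190) on the far side of the wheel with the fingers clear of rim and hub, and nothing else disturbed. The reaction force (7, 4) N is tangential and above the 3 N friction, after a peak of 35 N, so the valve is on its stop, with the TCP at (0.5215,-0.2655). The turn back starts here.

Call:
carry_out(commands=[0.1,0,-0.1,0,0.5,-0.3,-1,0.05,0,-0.05,0,0.4,-0.43,-1,0,0,0,0,0.27,-0.52,-1,0,0,0,0,0.13,-0.57,-1,0,0,0,0,-0.03,-0.59,-1,0,0,0,0,-0.18,-0.56,-1,0,0,0,0,-0.32,-0.5,-1,0,0,0,0,-0.43,-0.4,-1])

```text
t: 12.25
eef_pos: [0.5303, -0.1892, 0.1397]
eef_rot: [1.208, 1.199, -1.209]
ft_force: [0.8, -3.5, -0.0]
opening: 0.0171
```

```bash
python3 plan.py 135 9 .503,-.2245
```

```text
now deg 52.3 r 0.0446 z 0.1397 rot err [ 0.002 -0.007  0.006]
0 ty -0.50 tz -0.31
1 ty -0.57 tz -0.15
2 ty -0.59 tz -0.00
3 ty -0.57 tz 0.15
4 ty -0.51 tz 0.29
5 ty -0.42 tz 0.41
6 ty -0.30 tz 0.51
7 ty -0.15 tz 0.57
8 ty -0.00 tz 0.59
```

Turned 117° so far, at 52°.

Call:
carry_out(commands=[0,0,0,0,-0.5,-0.31,-1,0,0,0,0,-0.57,-0.15,-1,0,0,0,0,-0.59,0,-1,0,0,0,0,-0.57,0.15,-1,0,0,0,0,-0.51,0.29,-1,0,0,0,0,-0.42,0.41,-1,0,0,0,0,-0.3,0.51,-1,0,0,0,0,-0.15,0.57,-1,0,0,0,0,0,0.59,-1])

```text
t: 13.38
eef_pos: [0.4571, -0.2255, 0.1395]
eef_rot: [1.217, 1.193, -1.194]
ft_force: [1.2, 4.5, 2.2]
opening: 0.0171
```

```bash
python3 plan.py 150 10 .503,-.2245
```

```text
now deg -178.8 r 0.0459 z 0.1395 rot err [-0.001 -0.002  0.021]
0 ty 0.13 tz 0.58
1 ty 0.24 tz 0.54
2 ty 0.37 tz 0.46
3 ty 0.47 tz 0.35
4 ty 0.55 tz 0.21
5 ty 0.58 tz 0.06
6 ty 0.58 tz -0.09
7 ty 0.54 tz -0.24
8 ty 0.46 tz -0.37
9 ty 0.35 tz -0.47
```

Call:
carry_out(commands=[0,0,-0.15,0,0.13,0.58,-1,0,0,0,0,0.24,0.54,-1,0,0,0,0,0.37,0.46,-1,0,0,0,0,0.47,0.35,-1,0,0,0,0,0.55,0.21,-1,0,0,0,0,0.58,0.06,-1,0,0,0,0,0.58,-0.09,-1,0,0,0,0,0.54,-0.24,-1,0,0,0,0,0.46,-0.37,-1,0,0,0,0,0.35,-0.47,-1])

```text
t: 14.62
eef_pos: [0.5412, -0.2488, 0.1395]
eef_rot: [1.206, 1.221, -1.221]
ft_force: [-8.1, 0.4, 7.3]
opening: 0.0171
```

```bash
python3 plan.py 150 10 .503,-.2245
```

```text
now deg -32.5 r 0.0453 z 0.1395 rot err [ 0.002  0.003 -0.015]
0 ty 0.24 tz -0.54
1 ty 0.10 tz -0.58
2 ty -0.05 tz -0.59
3 ty -0.20 tz -0.55
4 ty -0.34 tz -0.48
5 ty -0.45 tz -0.38
6 ty -0.53 tz -0.25
7 ty -0.58 tz -0.10
8 ty -0.59 tz 0.05
9 ty -0.55 tz 0.20
```

Cumulative turn is 392°; 328° remain.

Call:
carry_out(commands=[0,0,0.1,0,0.24,-0.54,-1,0,0,0,0,0.1,-0.58,-1,0,0,0,0,-0.05,-0.59,-1,0,0,0,0,-0.2,-0.55,-1,0,0,0,0,-0.34,-0.48,-1,0,0,0,0,-0.45,-0.38,-1,0,0,0,0,-0.53,-0.25,-1,0,0,0,0,-0.58,-0.1,-1,0,0,0,0,-0.59,0.05,-1,0,0,0,0,-0.55,0.2,-1])

```text
t: 15.88
eef_pos: [0.4828, -0.1842, 0.1396]
eef_rot: [1.209, 1.202, -1.209]
ft_force: [4.4, -0.6, -1.2]
opening: 0.0172
```

```bash
python3 plan.py 150 10 .503,-.2245
```

```text
now deg 116.6 r 0.0451 z 0.1396 rot err [ 0.001 -0.005  0.005]
0 ty -0.48 tz 0.33
1 ty -0.38 tz 0.44
2 ty -0.26 tz 0.53
3 ty -0.11 tz 0.58
4 ty 0.04 tz 0.59
5 ty 0.19 tz 0.56
6 ty 0.33 tz 0.49
7 ty 0.44 tz 0.38
8 ty 0.53 tz 0.26
9 ty 0.58 tz 0.11
```

Call:
carry_out(commands=[0,0,0,0,-0.48,0.33,-1,0,0,0,0,-0.38,0.44,-1,0,0,0,0,-0.26,0.53,-1,0,0,0,0,-0.11,0.58,-1,0,0,0,0,0.04,0.59,-1,0,0,0,0,0.19,0.56,-1,0,0,0,0,0.33,0.49,-1,0,0,0,0,0.44,0.38,-1,0,0,0,0,0.5,0.25,-1,0,0,0,0,0.3,0.06,-1])

```text
t: 17.12
eef_pos: [0.489, -0.268, 0.1395]
eef_rot: [1.217, 1.217, -1.209]
ft_force: [-1.9, 3.5, 5.6]
opening: 0.0172
```

```bash
python3 plan.py 30 3 .503,-.2245
```

```text
now deg -107.8 r 0.0456 z 0.1395 rot err [ 0.003  0.01  -0.003]
0 ty 0.39 tz 0.06
1 ty 0.39 tz 0.02
2 ty 0.39 tz -0.05
```

Call:
carry_out(commands=[0,0,0,0,0.45,0.08,-1,0,0,0,0,0.45,0,-1,0,0,0,0,0.35,-0.08,-1,0,0,0,0,0.15,-0.05,-1,0,0,0,0,0,0,-1,0,0,0,0,0,0,-1])

```text
t: 17.88
eef_pos: [0.5124, -0.2691, 0.1396]
eef_rot: [1.215, 1.227, -1.219]
ft_force: [-0.8, 3.0, 4.0]
opening: 0.0172
```

```bash
python3 plan.py 10 1 .503,-.2245; python3 -c "
from h import *;s=robot.observe();print(s['opening'],s['ft_force'],s['eef_pos'])"
```

```text
now deg -78.1 r 0.0456 z 0.1396 rot err [ 0.005  0.012 -0.015]
0 ty 0.37 tz -0.14
0.01716168912645965 [-0.8266942   3.00920838  3.98736878] [ 0.51239828 -0.26911767  0.13956134]
```

Call:
carry_out(commands=[0,0,0.1,0,0.4,-0.12,-1,0,0,0,0,0.2,-0.08,-1,0,0,0,0,0,0,-1,0,0,0,0,0,0,-1])

```text
t: 18.38
eef_pos: [0.5212, -0.2662, 0.1396]
eef_rot: [1.219, 1.223, -1.216]
ft_force: [0.1, 3.6, 2.9]
opening: 0.0172
```

```bash
python3 plan.py 10 1 .503,-.2245
python3 - <<'E'
from h import *
s=robot.observe();print(s['opening'],s['ft_force'],s['eef_pos'],abs(s['dq']).max())
a=snap('side','d3'); cv2.imwrite('pics/d3c.png',cv2.resize(a['pixels'][110:240,240:420,::-1],None,fx=4,fy=4))
E
```

```text
now deg -66.4 r 0.0455 z 0.1396 rot err [ 0.007  0.013 -0.01 ]
0 ty 0.33 tz -0.21
0.017163706542603414 [0.08894538 3.63785841 2.86162848] [ 0.52123585 -0.26623053  0.13956316] 0.0020943307389847086
```

View pics/d3c.png

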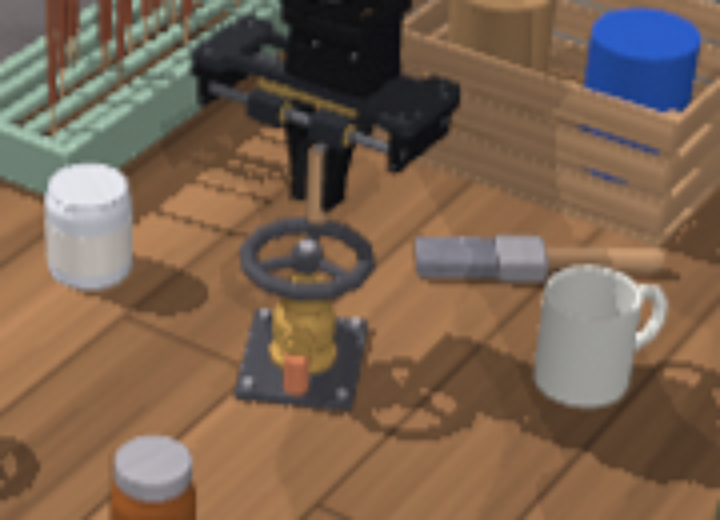

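The crop matches the shut picture: the handle, held, is at (315,190) again and the neighbours are unmoved. The running angle sums to 720°, and everything is at rest.

```bash
python3 -c "
from rig import robot;print(robot.finish_job())"
```

```text
the job is handed in; nothing more can be done
None
```

I pressed the bleed plunger to its stop, screwed the feed valve shut, opened it two full turns, and handed the job in at about 18.5 s. The gripper was still holding the crank handle; the hand-in gave no verdict.

- **Bleed plunger:** it was held down for about a second. The push was about 12 N, above the 8 N spring, so it was on its stop. I then lifted clear, but did not check separately in a picture that it came back up.
- **Shutting:** I turned the wheel clockwise by about 201°. There the force peaked at about 35 N, then settled to about 8 N along the turning direction, well above the 3 N friction, so I took this as the stop.
- **Opening:** I counted 720° anticlockwise, and the gripper ended within about 1 mm (1°) of where it had been at the stop.
- **Last checks:** the fingers were 17.2 mm apart on the 18 mm handle, gripping at 35 N. The arm was at rest, and the force on it was about 4.6 N.
- **Bystanders:** the tin, brush, mug and jar looked unmoved in the final close-up. I did not check the drain wheel, bowl and block again at the end, but the arm never went near them.
- **Disagreements:** the cameras differed by about 6 mm on the bleed head, so I used the mean. The grip radius ranged from 43 to 46 mm, so I shifted my estimate of the wheel's axis by about 1.5 mm on the way.

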